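Open the latch box with a screwdriver

ROBOT

A 6-joint arm with a two-finger parallel gripper is mounted at the origin on a cart in front of the work surface, level with it; the furniture and walls round the work are solid. World frame = base frame: x ahead of the robot, y to its left, z up, the work surface at z = 0. Lengths are in m, angles in rad, forces in N, time in s.
With the tool pointing down it reaches from about 0.25 to 0.725 m from the base axis. Payload 4 kg.
Tool frame: the origin (TCP) lies on the centre line of the jaws, within the pads' length; the fingertips stand 17 mm ahead of it and the grasp point (between the pads) lies 2 mm behind it; z points along the fingers, y is the line along which they close (so a half turn about z gives the same grasp; the last joint's range is limited). The gripper opens to 85 mm and grips with 20 to 120 N. Pads are 22 mm wide; open, the fingers measure 114 mm over their backs; the gripper's body (76 mm by 85 mm) begins 54 mm behind the grasp point. The pads swing forward as they close: fully open they stand 13 mm farther back than shut.
Start: joints at [-1.232, 0.241, 0.005, 1.335, 0, 1.571], TCP at [0.166, -0.472, 0.248] pointing down, gripper open.
Joint ranges: [-2.72, 2.72], [-1.05, 1.87], [-1.09, 1.28], [-1.99, 2.15], [-1.42, 1.44], [-3.14, 3.14]. Speed limits (rad/s): [2.79, 2.79, 3.14, 3.14, 3.14, 3.14].

INTERFACE

Orientations are given as a unit quaternion [x, y, z, w].
In Python, from workcell import get_obs, imaging, order gives the robot as it stands.
- The arm moves only by the tool apply_moves, never from a script. Its argument "targets" is a list that holds one entry, the list of rows, each a list of 5 numbers: the shift along the world's x, y, z in units of 40 mm (1.0 is 40 mm), then the turn about the world's z in degrees, then the gripper command: -1 is shut, 1 is fully open, values between are in proportion. In form: [[[dx, dy, dz, turn, fingers], ...]]. A call has 1 to 8 rows; each row shifts and turns the commanded pose from where the row before left it; what a row does not reach is not made up. A row lasts 1/12 s, in which the tool goes at most 41.7 mm and 7.16 degrees, less where a joint would pass 70% of its speed; a pose out of reach is approached as far as the arm can. A call is refused whole if a number of a shift passes 1 or a number of a turn 7.16, either way. A call with a gripper value outside its range is refused whole. The fingers move at their own pace and stop on an object; the grip force is fixed at half the most. Time passes only in rows, so rows that do not move let the fingers close. It gives the time, the measured TCP pose, the force, the opening and the grip force at its end, in the units of the state.
- get_obs(): the state, without advancing time (a new reading comes with each control period).
- imaging.camera(name): name is "side" or "top"; returns (picture, depth): 400x640x3 uint8, blue, green, red; 400x640 float32, m along the optical axis (not along the pixel's ray), 0 where there is no reading.
- imaging.get_calibration(name): a dict with "camera_matrix" (3x3 intrinsics, pixels), "eye" and "rotation" of the camera in the world. Camera axes: x right, y down, z forward; pixel columns grow to the right and rows downward; lengths in m; the calibration is good to about 2 mm. A picture is of the moment at which its call begins. get_calibration takes no time and is no camera call.
- order.job_done(): hands the job in; it is judged then, once.
The state is a dict: "clock": time; "joint_pos": joint angles; "joint_vel": joint speeds; "tau": joint torques, N m; "eef_pos": TCP position; "tool_rot": TCP orientation; "ft_force": force on the tool from outside, world axes, zero at the start; "ft_torque": the same for the moment, N m; "grip_width": finger opening in m; "grasp_force": force on a finger pad.
Only numpy, scipy, OpenCV 4.12 (cv2) and the standard library are available. Lean on these libraries where they do the work, as an engineer would, in place of code of your own. Each camera call takes 0.05 s, during which the arm holds its last target. There are 200 camera calls.

TASK

Take the screwdriver out of the wooden tool block and push its blade straight down through the slot in the top of the latch box to press the hidden latch tab all the way down, which opens the lid. Then stand the screwdriver upright, blade down, back in the hole it came from, and let go. Press the tab with the screwdriver only, and leave the dowel standing in its hole.

Things in the scene. Friction and masses are not known exactly. Their poses are not given: they have to be found in the camera images.
- screwdriver: Screwdriver 188 mm long with a dark round handle (88 mm long, 24 mm thick) and a bare steel shank 6 mm thick and 100 mm long; 70 g. It stands blade down and nearly upright (leaning up to 5 degrees) in the tool block, the blade tip on the bench, its handle sticking out of the block from z = 110 to 188 mm. Origin: beside its middle, 94 mm above the tip and 11 mm off the axis. Its y axis runs along the tool from the blade tip to the handle end (up at the start).
- blade_tip (a point): The point at the end of the screwdriver's blade, on its axis; bench height at the start.
- handle_mid (a point): Point on the screwdriver's axis in its handle, 149 mm above the blade tip: a good place to grip from above.
- tool_block: Fixed wooden block 150 (x) x 64 (y) x 110 mm high. Origin: centre of its underside; z up. Two square upright holes along its x axis: at x = -40 mm the screwdriver's, 30 mm wide at the top and tapering to 10 mm at the bench; at x = +40 mm the dowel's, 24 mm wide at the top.
- driver_hole (a point): Centre of the mouth of the screwdriver's hole, on the top of the tool block (z = 110 mm). The hole is open down to the bench, so that the blade tip ends up at the bench and the lowest 10 mm of the handle inside the block.
- dowel: Bystander: plain wooden rod 16 mm thick, 170 mm long, standing in the other hole of the tool block, 80 mm from the screwdriver; top at z = 170 mm. Its y axis runs along it. Origin 85 mm above the bench, 8 mm off the axis.
- latch_box: Fixed closed wooden box 150 (x) x 100 (y) x 80 mm high. Origin: centre of its underside; z up. The front half of its top (x = -75 to -5 mm) is a fixed deck with a steel-rimmed slot in it; the rear half is the lid.
- slot (a point): Centre of the slot, at the top of the deck (z = 80 mm; x = -40 mm in the box's frame). The slot is 26 mm wide along the box's x and 50 mm long along its y; the deck is 8 mm thick. The middle of the latch tab lies straight below.
- latch_tab: Hidden steel tab under the slot, 36 x 60 mm. Origin: centre of its upper face, 32 mm below the deck's top (z = 48 mm) at rest. It moves 16 mm straight down to a firm stop against a steady 4 to 6 N and stays where it is left. A linkage opens the lid as the tab goes down (2.5 degrees per mm).
- lid (a joint): Angle of the box's lid: 0 shut, 0.7 rad with the tab fully down. Hinged at the box's rear (+x) edge; its front edge (next to the deck) rises up to 50 mm. It stays where the latch tab has driven it.
Not all that is in view belongs to the job. Leave any red look-alike of the tool_block alone.

How it is judged:
On the way:
1. the screwdriver presses the latch tab down until the lid is open (more than 0.45 rad) (contact force between screwdriver and latch_tab above 0.5 N and value of joint lid above 0.45 rad).
At the end, for the whole second after the job is handed in: The lid stands open (more than 0.4 rad); the screwdriver stands at rest, blade down, in its own hole: within 0.3 rad of upright, blade tip less than 35 mm above the bench and within 25 mm of the hole's centre; the dowel still stands within 0.3 rad of upright (value of joint lid above 0.4 rad and horizontal distance between blade_tip and driver_hole below 0.025 m and height (world z) of blade_tip below 0.035 m and angle between each of screwdriver, dowel's own y axis and vertical below 0.3 rad and height (world z) of handle_mid above 0.1 m and linear speed of screwdriver below 0.03 m/s); the robot touches nothing.
It fails at once if the robot itself presses the latch tab (contact force between any of the fingers, the arm and latch_tab above 1 N).
It fails at once if the dowel is pulled out of its hole or used on the tab (height (world z) of dowel above 0.125 m or contact force between dowel and latch_tab above 0.5 N).
It also fails if it takes over 54 s, if anything falls off the work surface, if the arm or the gripper's body presses on something with over 40 N, if the wrist force passes 120 N, or if a joint passes its speed limit or range.

## Working session

There is one attempt and no reset: what is moved stays moved. The work goes in short steps, Python scripts to look and compute and a tool call to move; the robot and the scene stay as the last step left them, time stands still between calls to the robot, and variables do not carry over. Pictures are saved under pics/ and viewed, at most 10 in all, crops included, and the job is handed in when it is done.

Besides the shell and the picture viewer there is one more tool, called after "Request:" as name(argument=value, ...) on one line, values as JSON. apply_moves: Moves the arm, as the interface text tells. Its arguments: {"type":"object","properties":{"targets":{"type":"array","items":{"type":"array","items":{"type":"array","items":{"type":"number"}}}}},"required":["targets"]}

```bash
mkdir -p pics
cat > h.py <<'E'
import numpy as np, cv2
from workcell import get_obs, imaging, order
def cam(n):
    p,d=imaging.camera(n); c=imaging.get_calibration(n)
    return p,d,np.array(c["camera_matrix"]),np.array(c["eye"]),np.array(c["rotation"])
def pts(d,K,e,R):
    v,u=np.mgrid[:400,:640]; X=np.stack([(u-K[0,2])/K[0,0]*d,(v-K[1,2])/K[1,1]*d,d],-1)
    return X@R.T+e
E
python3 - <<'E'
from h import *
ims=[]
for n in("top","side"):
    p,d,K,e,R=cam(n); np.savez(f"{n}0.npz",p=p,d=d,K=K,e=e,R=R); cv2.imwrite(f"pics/{n}0.png",p)
    print(n,K.round(1).tolist(),e.round(3),R.round(3).tolist(),(d>0).mean())
print(get_obs())
E
```

```text
top [[438.9, 0.0, 310.9], [0.0, 438.9, 206.3], [0.0, 0.0, 1.0]] [0.323 0.004 1.364] [0.713, -0.697, 0.057, -0.056] 0.99607421875
side [[458.5, 0.0, 314.1], [0.0, 458.5, 200.3], [0.0, 0.0, 1.0]] [0.068 1.076 0.632] [-0.181, 0.822, -0.53, 0.102] 0.9904609375
{'clock': 0.1, 'joint_pos': array([-1.23197969e+00,  2.41367256e-01,  3.84566640e-03,  1.33519059e+00,
       -1.40698527e-05,  1.57077582e+00]), 'joint_vel': array([ 0.00124283, -0.00100592,  0.00093616, -0.00101377,  0.00018229,
        0.00186139]), 'tau': array([ 1.62937185e-04, -3.73136795e+01,  2.53010130e+01,  1.08392152e-02,
       -2.64728203e-05, -7.60042525e-06]), 'eef_pos': array([ 0.16600361, -0.47106998,  0.24748208]), 'tool_rot': array([ 9.85682515e-01,  1.68609201e-01, -1.68429772e-04, -9.43026874e-04]), 'ft_force': array([-0.35984571, -0.01304872,  0.13891072]), 'ft_torque': array([-0.01193438,  0.01630449,  0.00968896]), 'grasp_force': 0.0, 'grip_width': 0.08517459355427416}
```

View pics/top0.png

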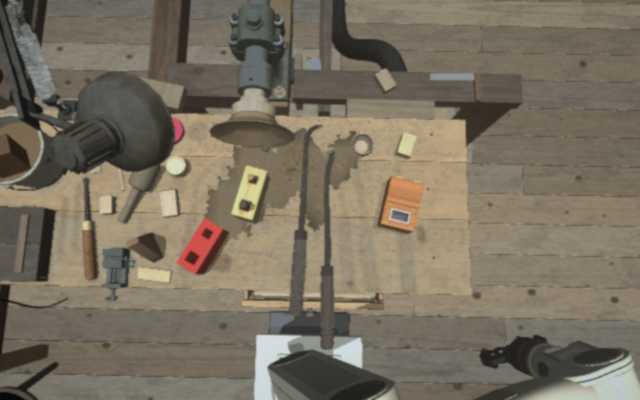

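View pics/side0.png

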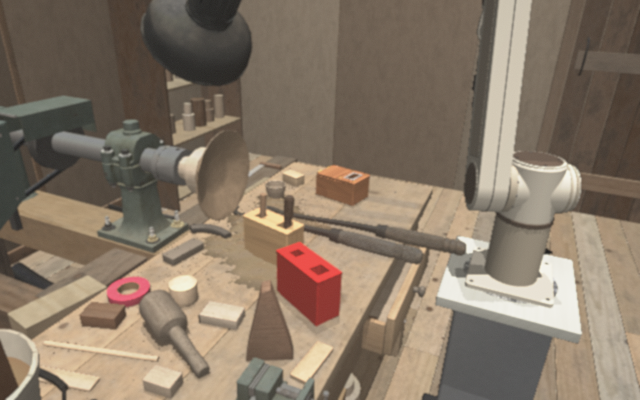

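```bash
cat >> h.py <<'E'
from scipy.spatial.transform import Rotation as Ro
def load(n):
    z=np.load(n); return z['p'],z['d'],z['K'],z['e'],Ro.from_quat(z['R']).as_matrix()
def rect(P): # footprint centre,dims,angle of xy points
    return cv2.minAreaRect((P[:,:2]*1000).astype(np.float32))
E
python3 - <<'E'
from h import *
p,d,K,e,R=load("top0.npz"); X=pts(d,K,e,R); Z=X[...,2]
print("bench z",np.median(Z[240:280,400:460]))
def sub(n,u0,u1,v0,v1,z0,z1):
    Q=X[v0:v1,u0:u1].reshape(-1,3); m=(Q[:,2]>z0)&(Q[:,2]<z1); print(n,m.sum(),rect(Q[m]),Q[m].mean(0).round(4)); return Q[m]
sub("block top",225,280,160,228,.100,.120)
sub("driver?",225,280,160,228,.178,.2); sub("dowel?",225,280,160,228,.160,.177)
sub("deck+lid",375,430,170,240,.07,.095)
sub("tools",285,345,120,310,.02,.2)
sub("lathe",205,300,0,150,.03,.9)
sub("lamp",0,180,0,190,.2,.9)
# slot: pixels inside box below deck
Q=X[200:232,380:422].reshape(-1,3); m=(Q[:,2]>.03)&(Q[:,2]<.066); print("slot",m.sum(),rect(Q[m]),Q[m].mean(0))
a=cv2.resize(p[155:230,225:280],None,fx=7,fy=7,interpolation=2); b=cv2.resize(p[165:240,370:425],None,fx=7,fy=7,interpolation=2)
cv2.imwrite("pics/c1.png",np.hstack([a,b]))
for r in range(163,226,2): print(r,(Z[r,232:274:2]*1000).astype(int))
E
```

```text
bench z 0.0002569177178868287
block top 976 ((562.9458618164062, 186.37744140625), (65.46226501464844, 151.85195922851562), 75.32938385009766) [0.5625 0.1856 0.11  ]
driver? 60 ((515.2127075195312, 189.79319763183594), (22.904621124267578, 22.046104431152344), 2.520219087600708) [0.5143 0.19   0.1858]
dowel? 35 ((552.6510620117188, 181.60556030273438), (17.23410987854004, 100.48696899414062), 80.62410736083984) [0.5767 0.178  0.1696]
deck+lid 1562 ((547.749755859375, -265.546142578125), (100.51435089111328, 154.56259155273438), 77.48412322998047) [ 0.5482 -0.2648  0.08  ]
tools 2645 ((477.6029052734375, -9.273689270019531), (498.4311828613281, 183.60986328125), 1.8812741041183472) [0.4176 0.0149 0.0353]
lathe 6982 ((910.3163452148438, 170.9281005859375), (232.37815856933594, 411.3948669433594), 89.78564453125) [0.8627 0.1688 0.2189]
lamp 13306 ((728.816650390625, 532.8060302734375), (582.0609741210938, 400.0191650390625), 75.0533676147461) [0.6337 0.4413 0.5704]
slot 212 ((511.34228515625, -252.65365600585938), (91.6596450805664, 77.5483627319336), 77.3399658203125) [ 0.50520062 -0.2
[... 2228 characters left out ...]
  2
   0   1   1]
211 [114 110 107 110 114 108 113  15   5 110 108 110  73  35   3   0   0   4
   0   1   4]
213 [107 112 110 112 110 108 109 111 109 113 110 104  74  24  -3   3  -5   2
  -3   1  -2]
215 [  1  98 113 106 105 109 111 109 111 110 108  84  57  19   0  -5  -7  -4
  -6  -1  -2]
217 [   6    2   56   72   93  106  112 1363  110  101  110   85   42    5
    0   -1    5   -1    1 1363    0]
219 [  3   3   2  11  21  46  65  83  98 108 103  66  27   1   0  -1  -8  -1
  -3   1   0]
221 [ 8  2  7  3  0  3  6 14 32 48 70 58 19  0  1  0  3 -1  0  2  2]
223 [ 5  3 11  4  7  3  4  3  4  6  0 16  8  4 -1  3  0  1  1 -1  1]
225 [ 4 11  3  2  6  6  4  4  7  4 -1 -5  0  3  0  5 -2  0  1  0  1]
```

View pics/c1.png

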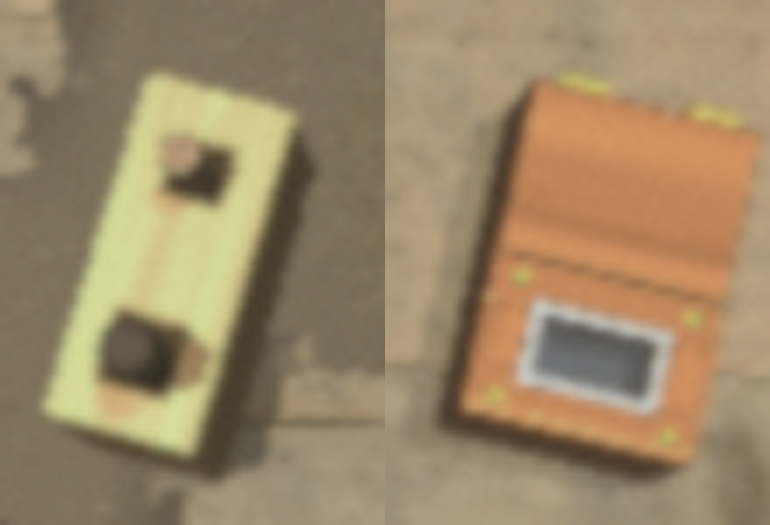

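Top view: the yellow block at (250,193) holds a dark-handled driver (242,205) and a dowel (250,177). The red block at (202,246) is the empty look-alike. The yellow one fits and the crop confirms it. The latch box is at (401,204), with its slot at (400,216). I'll start the approach, with the jaws closing along the block's y axis.

Request:
apply_moves(targets=[[[0.37, 0.69, 0.06, 6.1, 1], [0.37, 0.69, 0.06, 6.1, 1], [0.37, 0.69, 0.06, 6.1, 1], [0.37, 0.69, 0.06, 6.1, 1], [0.37, 0.69, 0.06, 6.1, 1], [0.37, 0.69, 0.06, 6.1, 1], [0.37, 0.69, 0.06, 6.1, 1], [0.37, 0.69, 0.06, 6.1, 1]]])

```text
clock: 0.77
eef_pos: [0.2847, -0.2492, 0.2673]
tool_rot: [0.827, 0.563, -0.0, -0.0]
ft_force: [0.9, -0.0, -0.1]
grip_width: 0.0854
grasp_force: 0.0
```

Run:
```python
from h import *
o=get_obs(); print(o['eef_pos'].round(4),o['joint_pos'].round(3),np.degrees(np.arctan2(*Ro.from_quat(o['tool_rot']).as_matrix()[[1,0],1])))
p,d,K,e,R=load("top0.npz"); X=pts(d,K,e,R); Z=X[...,2]
# slot: rim is bright and unsaturated, fill its outline
hsv=cv2.cvtColor(p,cv2.COLOR_BGR2HSV); m=((hsv[...,1]<45)&(hsv[...,2]>130)).astype(np.uint8); m[:195]=0;m[240:]=0;m[:,:380]=0;m[:,425:]=0
c=max(cv2.findContours(m,0,1)[0],key=cv2.contourArea); r=cv2.minAreaRect(c); print("rim px",r)
def ray(uv,z):
    v=R@np.array([(uv[0]-K[0,2])/K[0,0],(uv[1]-K[1,2])/K[1,1],1]); return e+v*(z-e[2])/v[2]
print("slot",ray(r[0],.08), [ray(q,.08)[:2].round(4).tolist() for q in cv2.boxPoints(r)])
Q=X[120:310,285:345].reshape(-1,3); print("tools max z",np.percentile(Q[:,2][Q[:,2]<1],99))
```

```text
[ 0.2847 -0.2492  0.2673] [-0.719 -0.01  -0.233  1.348  0.     1.227] -21.513791933613653
rim px ((399.38238525390625, 215.47061157226562), (19.887920379638672, 11.399173736572266), 14.03624439239502)
slot [ 0.50833295 -0.25759526  0.08      ] [[0.4983, -0.225], [0.5315, -0.2333], [0.5184, -0.2903], [0.4853, -0.2817]]
tools max z 0.08087710758664848
```

Request:
apply_moves(targets=[[[0.363, 0.688, 0.05, 6.05, 1], [0.363, 0.688, 0.05, 6.05, 1], [0.363, 0.688, 0.05, 6.05, 1], [0.363, 0.688, 0.05, 6.05, 1], [0.363, 0.688, 0.05, 6.05, 1], [0.363, 0.688, 0.05, 6.05, 1], [0.363, 0.688, 0.05, 6.05, 1], [0.363, 0.688, 0.05, 6.05, 1]]])

```text
clock: 1.43
eef_pos: [0.4009, -0.0291, 0.2834]
tool_rot: [0.523, 0.852, -0.0, -0.0]
ft_force: [1.0, -0.8, -0.1]
grip_width: 0.0853
grasp_force: 0.0
```

Request:
apply_moves(targets=[[[0.363, 0.688, 0.05, 6.05, 1], [0.363, 0.688, 0.05, 6.05, 1], [0.363, 0.688, 0.05, 6.05, 1], [0.363, 0.688, 0.05, 6.05, 1], [0.363, 0.688, 0.05, 6.05, 1], [0.363, 0.688, 0.05, 6.05, 1], [0.363, 0.688, 0.05, 6.05, 1], [0.363, 0.688, 0.05, 6.05, 1]]])

```text
clock: 2.1
eef_pos: [0.5171, 0.191, 0.299]
tool_rot: [0.128, 0.992, -0.0, -0.0]
ft_force: [1.0, -0.9, 0.3]
grip_width: 0.0858
grasp_force: 0.0
```

Run:
```python
from h import *
o=get_obs(); print(o['eef_pos'].round(4),o['joint_pos'].round(3),np.degrees(np.arctan2(*Ro.from_quat(o['tool_rot']).as_matrix()[[1,0],1])))
p,d,K,e,R=cam("side"); np.savez("side1.npz",p=p,d=d,K=K,e=e,R=R); cv2.imwrite("pics/s1.png",cv2.resize(p[60:280,200:400],None,fx=2.7,fy=2.7,interpolation=2))
R=Ro.from_quat(R).as_matrix(); X=pts(d,K,e,R)
Q=X[180:260,270:310]; B=p[180:260,270:310].max(-1); m=(B<75)&(Q[...,2]>.13)&(Q[...,2]<.19)&(abs(Q[...,0]-.517)<.04)&(abs(Q[...,1]-.19)<.04); Q=Q[m]
for z in(.14,.16,.18): k=abs(Q[:,2]-z)<.01; print(z,k.sum(),Q[k].mean(0).round(4))
```

```text
[0.5171 0.191  0.299 ] [ 0.354  0.332  0.26   1.5   -0.     0.61 ] 75.32723751523514
0.14 0 [nan nan nan]
0.16 0 [nan nan nan]
0.18 0 [nan nan nan]<stdin>:6: RuntimeWarning: Mean of empty slice.
  ret = um.true_divide(
```

View pics/s1.png

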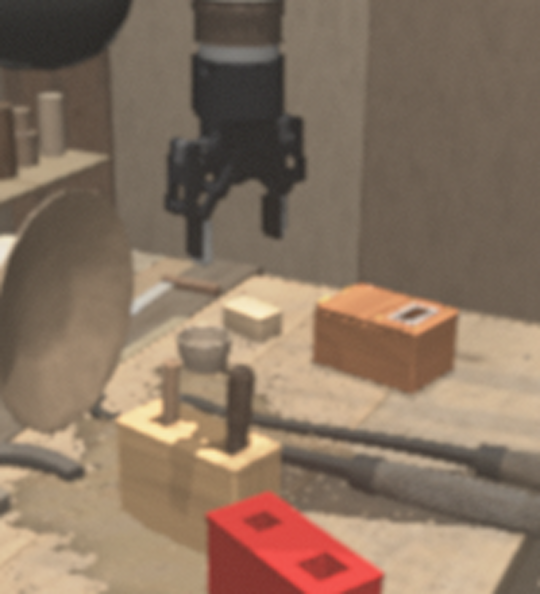

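Side view: the gripper hangs straight above the dark handle, which is at crop (240,408), or px (289,211). The way down is clear.

Request:
apply_moves(targets=[[[0, 0, -0.7, 0, 1], [0, 0, -0.7, 0, 1], [0, 0, -0.7, 0, 1], [0, 0, -0.6, 0, 1], [0, 0, -0.5, 0, 1], [0, 0, -0.35, 0, 1], [0, 0, -0.25, 0, 1], [0, 0, 0, 0, 1]]])

```text
clock: 2.82
eef_pos: [0.5151, 0.1888, 0.1448]
tool_rot: [0.131, 0.991, -0.001, -0.002]
ft_force: [0.7, 0.4, 0.3]
grip_width: 0.0858
grasp_force: 0.0
```

Request:
apply_moves(targets=[[[0, 0, 0, 0, 0.2], [0, 0, 0, 0, -0.2], [0, 0, 0, 0, -0.5], [0, 0, 0, 0, -1], [0, 0, 0, 0, -1], [0, 0, 0, 0, -1], [0, 0, 0, 0, -1], [0, 0, 0, 0, -1]]])

```text
clock: 3.48
eef_pos: [0.5175, 0.1898, 0.1485]
tool_rot: [0.13, 0.991, 0.0, 0.001]
ft_force: [-0.8, -0.4, 5.0]
grip_width: 0.0224
grasp_force: 58.4
```

Request:
apply_moves(targets=[[[0, 0, 0.2, 0, -1], [0, 0, 0.4, 0, -1], [0, 0, 0.6, 0, -1], [0, 0, 0.7, 0, -1], [0, 0, 0.7, 0, -1], [0, 0, 0.7, 0, -1], [0, 0, 0.6, 0, -1], [0, 0, 0.4, 0, -1]]])

```text
clock: 4.15
eef_pos: [0.517, 0.1895, 0.3224]
tool_rot: [0.13, 0.991, 0.001, 0.001]
ft_force: [-0.0, -1.4, -0.8]
grip_width: 0.0226
grasp_force: 58.8
```

Run:
```python
from h import *
o=get_obs(); print(o['clock'],o['eef_pos'].round(4),o['grip_width'],o['ft_force'].round(1))
p,d,K,e,R=cam("side"); np.savez("side2.npz",p=p,d=d,K=K,e=e,R=R); cv2.imwrite("pics/s2.png",cv2.resize(p[90:260,220:360],None,fx=4,fy=3.5,interpolation=2)[:600])
```

```text
4.15 [0.517  0.1895 0.3224] 0.022574554088414696 [-0.  -1.4 -0.8]
```

View pics/s2.png

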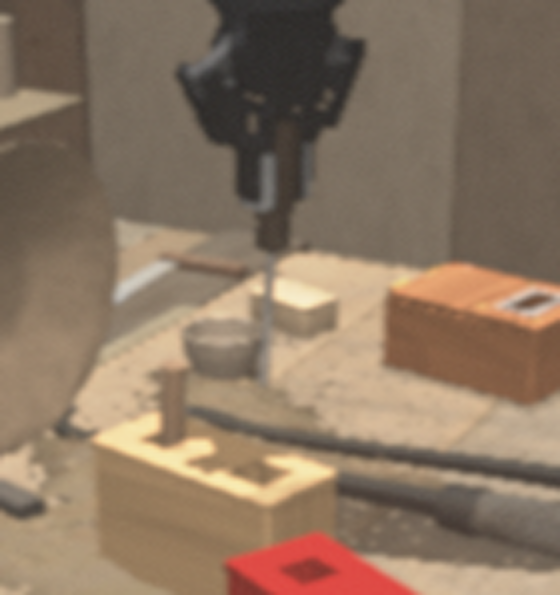

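```bash
cat >> h.py <<'E'
def tip(z,uvs,tcp,M):
    p,d,K,e,R=load(z); n=M[:,1]
    for uv in uvs:
        v=R@np.array([(uv[0]-K[0,2])/K[0,0],(uv[1]-K[1,2])/K[1,1],1]); w=e+v*(n@(tcp-e))/(n@v)
        print(uv,w.round(4),"rel tcp along tool x,y,z",(M.T@(w-tcp)).round(4))
E
python3 - <<'E'
from h import *
o=get_obs(); M=Ro.from_quat(o['tool_rot']).as_matrix(); tip("side2.npz",[(285.75,199.1),(287.75,163),(291.2,133)],o['eef_pos'],M); print(M[:,0])
p,d,K,e,R=load("side2.npz"); X=pts(d,K,e,R)
for v in range(165,201,5): 
    q=X[v,282:292]; k=abs(q[:,1]-.19)<.04; print(v,k.sum(),q[k].mean(0).round(4) if k.any() else '')
E
```

```text
(285.75, 199.1) [0.5237 0.1889 0.176 ] rel tcp along tool x,y,z [-0.0049 -0.      0.149 ]
(287.75, 163) [0.5178 0.1901 0.2689] rel tcp along tool x,y,z [ 0.0005 -0.      0.0561]
(291.2, 133) [0.5082 0.1924 0.3419] rel tcp along tool x,y,z [ 0.01   -0.     -0.0169]
[-0.9659486   0.25866915 -0.00579419]
165 2 [0.5162 0.1945 0.2657]
170 3 [0.5174 0.1948 0.2534]
175 3 [0.5182 0.1932 0.2403]
180 3 [0.5184 0.1927 0.2276]
185 2 [0.5188 0.1946 0.2156]
190 3 [0.5207 0.1935 0.2021]
195 3 [0.5208 0.1932 0.189 ]
200 2 [0.5216 0.1944 0.1763]
```

Side view: the driver hangs from the jaws with its tip at crop (263,382), or px (286,199). That puts the tip 5.5 mm in +x from the TCP and about 148 mm below it. Next I carry it to the slot.

Request:
apply_moves(targets=[[[0, -0.3, 0, 0.3, -1], [-0.02, -0.6, 0, 0.3, -1], [-0.02, -0.75, 0, 0.3, -1], [-0.02, -0.8, 0, 0.3, -1], [-0.02, -0.8, 0, 0.3, -1], [-0.02, -0.8, 0, 0.3, -1], [-0.02, -0.8, 0, 0.2, -1], [-0.02, -0.8, 0, 0.2, -1]]])

```text
clock: 4.87
eef_pos: [0.5103, -0.0379, 0.3185]
tool_rot: [0.111, 0.994, -0.0, -0.001]
ft_force: [0.7, -1.0, 0.1]
grip_width: 0.0226
grasp_force: 58.8
```

Request:
apply_moves(targets=[[[-0.02, -0.8, 0, 0, -1], [-0.02, -0.8, 0, 0, -1], [-0.03, -0.8, 0, 0, -1], [-0.03, -0.8, 0, 0, -1], [-0.03, -0.8, 0, 0, -1], [-0.04, -0.7, 0, 0, -1], [-0.04, -0.5, -0.3, 0, -1], [-0.02, -0.35, -0.5, 0, -1]]])

```text
clock: 5.53
eef_pos: [0.5021, -0.2612, 0.2881]
tool_rot: [0.113, 0.994, -0.001, 0.001]
ft_force: [0.7, -0.6, -0.3]
grip_width: 0.0226
grasp_force: 58.8
```

Request:
apply_moves(targets=[[[0, 0, -0.5, 0, -1], [0, 0, 0, 0, -1], [0, 0, 0, 0, -1]]])

```text
clock: 5.78
eef_pos: [0.5007, -0.258, 0.2656]
tool_rot: [0.112, 0.994, 0.001, -0.002]
ft_force: [-0.3, -0.1, -0.3]
grip_width: 0.0226
grasp_force: 58.8
```

Run:
```python
from h import *
o=get_obs(); print(o['clock'],o['eef_pos'].round(4),o['grip_width'],o['ft_force'].round(1))
p,d,K,e,R=cam("side"); np.savez("side3.npz",p=p,d=d,K=K,e=e,R=R); a=cv2.resize(p[80:220,300:400],None,fx=4,fy=4,interpolation=2)
cv2.imwrite("pics/s3.png",a)
```

```text
5.7833 [ 0.5007 -0.258   0.2656] 0.022572677292045557 [-0.3 -0.1 -0.3]
```

View pics/s3.png

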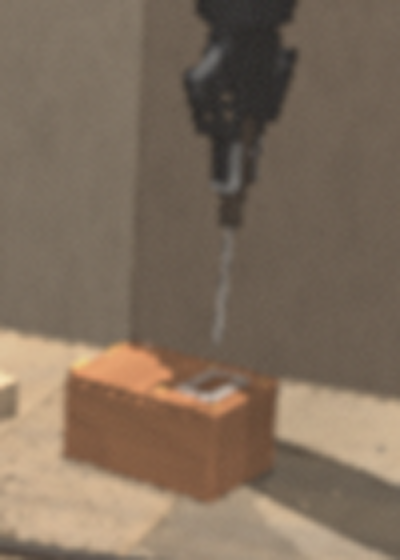

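Run:
```python
from h import *
o=get_obs(); M=Ro.from_quat(o['tool_rot']).as_matrix(); tip("side3.npz",[(354.25,165.5),(357,139)],o['eef_pos'],M)
p,d,K,e,R=load("side3.npz"); X=pts(d,K,e,R)
for v in range(145,166,4):
    q=X[v,350:360]; k=abs(q[:,1]+.257)<.05; print(v,k.sum(),q[k].mean(0).round(4) if k.any() else '')
uv=(353.2,176.2);v=R@np.array([(uv[0]-K[0,2])/K[0,0],(uv[1]-K[1,2])/K[1,1],1]);print("slot",e+v*(.08-e[2])/v[2])
```

```text
(354.25, 165.5) [ 0.5046 -0.2586  0.1173] rel tcp along tool x,y,z [-0.0032  0.      0.1499]
(357, 139) [ 0.501  -0.2579  0.2071] rel tcp along tool x,y,z [0.0006 0.     0.0601]
145 2 [ 0.4988 -0.2502  0.1899]
149 2 [ 0.5017 -0.2514  0.1759]
153 2 [ 0.502  -0.255   0.1614]
157 1 [ 0.5011 -0.2499  0.1497]
161 2 [ 0.5037 -0.2555  0.1339]
165 1 [ 0.5044 -0.2552  0.1202]
slot [ 0.50567541 -0.25829505  0.08      ]
```

Request:
apply_moves(targets=[[[0.06, 0, -0.3, 0, -1], [0, 0, -0.4, 0, -1], [0, 0, -0.4, 0, -1], [0, 0, -0.3, 0, -1], [0, 0, -0.15, 0, -1], [0, 0, 0, 0, -1]]])

```text
clock: 6.33
eef_pos: [0.5045, -0.2577, 0.2053]
tool_rot: [0.111, 0.994, 0.0, -0.0]
ft_force: [-0.0, 0.6, -1.0]
grip_width: 0.0226
grasp_force: 58.8
```

Request:
apply_moves(targets=[[[0, 0, -0.1, 0, -1], [0, 0, -0.1, 0, -1], [0, 0, -0.1, 0, -1], [0, 0, -0.05, 0, -1], [0, 0, 0, 0, -1], [0, 0, 0, 0, -1]]])

```text
clock: 6.83
eef_pos: [0.5051, -0.2587, 0.1922]
tool_rot: [0.111, 0.994, -0.0, 0.001]
ft_force: [0.5, -0.2, 2.8]
grip_width: 0.0229
grasp_force: 59.2
```

Request:
apply_moves(targets=[[[0, 0, -0.1, 0, -1], [0, 0, -0.1, 0, -1], [0, 0, -0.1, 0, -1], [0, 0, 0, 0, -1]]])

```text
clock: 7.17
eef_pos: [0.5051, -0.2588, 0.1803]
tool_rot: [0.111, 0.994, -0.0, 0.001]
ft_force: [0.3, -0.3, 4.5]
grip_width: 0.0227
grasp_force: 59.5
```

Request:
apply_moves(targets=[[[0, 0, -0.05, 0, -1], [0, 0, -0.05, 0, -1], [0, 0, 0, 0, -1], [0, 0, 0, 0, -1]]])

```text
clock: 7.5
eef_pos: [0.5061, -0.2591, 0.1797]
tool_rot: [0.111, 0.994, -0.001, 0.003]
ft_force: [-1.7, 1.9, 17.8]
grip_width: 0.0225
grasp_force: 60.9
```

Run:
```python
from h import *
p,d,K,e,R=cam("side"); R=Ro.from_quat(R).as_matrix(); X=pts(d,K,e,R); Q=X.reshape(-1,3)
m=(abs(Q[:,0]-.59)<.08)&(abs(Q[:,1]+.27)<.06)&(Q[:,2]>.084)&(Q[:,2]<.15); print(m.sum(),np.percentile(Q[m][:,2],[50,95]) if m.any() else '')
a=cv2.resize(p[80:220,300:400],None,fx=4,fy=4,interpolation=2); cv2.imwrite("pics/s4.png",a); print(get_obs()['ft_force'])
```

```text
115 [0.12035737 0.12838776]
[-2.21846101  1.71328681 18.9129197 ]
```

View pics/s4.png

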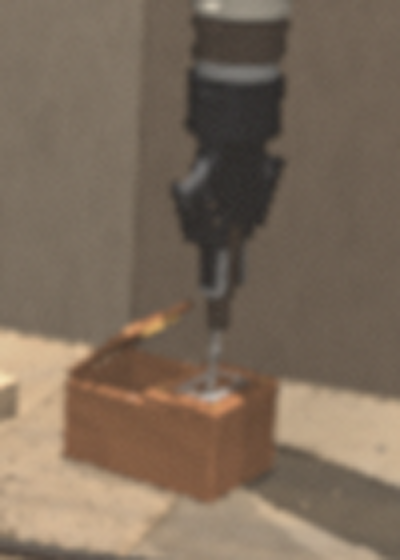

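The side view shows the lid standing open at crop (150,325), with its edge at z ≈ 0.128, and the blade in the slot. Now I lift out and carry the driver back.

Request:
apply_moves(targets=[[[0, 0, 0.2, 0, -1], [0, 0, 0.3, 0, -1], [0, 0, 0.5, 0, -1], [0, 0, 0.6, 0, -1], [0, 0, 0.6, 0, -1], [0, 0, 0.6, 0, -1], [0, 0, 0.5, 0, -1], [0, 0, 0.3, 0, -1]]])

```text
clock: 8.22
eef_pos: [0.5047, -0.2587, 0.3216]
tool_rot: [0.111, 0.994, -0.0, 0.001]
ft_force: [0.6, -0.4, -1.0]
grip_width: 0.0227
grasp_force: 58.8
```

Request:
apply_moves(targets=[[[0, 0.3, 0, -0.3, -1], [0.02, 0.6, 0, -0.3, -1], [0.02, 0.75, 0, -0.3, -1], [0.02, 0.8, 0, -0.3, -1], [0.02, 0.8, 0, -0.3, -1], [0.02, 0.8, 0, -0.3, -1], [0.02, 0.8, 0, -0.2, -1], [0.02, 0.8, 0, -0.2, -1]]])

```text
clock: 8.88
eef_pos: [0.5088, -0.0302, 0.3177]
tool_rot: [0.131, 0.991, 0.0, -0.002]
ft_force: [-0.5, 1.4, -0.5]
grip_width: 0.0227
grasp_force: 58.8
```

Request:
apply_moves(targets=[[[0.03, 0.8, 0, 0, -1], [0.03, 0.8, 0, 0, -1], [0.03, 0.8, 0, 0, -1], [0.03, 0.8, 0, 0, -1], [0.03, 0.8, 0, 0, -1], [0.03, 0.7, 0, 0, -1], [0.03, 0.5, 0, 0, -1], [0, 0.3, 0, 0, -1]]])

```text
clock: 9.55
eef_pos: [0.5171, 0.1903, 0.3174]
tool_rot: [0.129, 0.992, -0.001, -0.002]
ft_force: [0.2, 0.6, -0.3]
grip_width: 0.0224
grasp_force: 58.7
```

Request:
apply_moves(targets=[[[0, 0.15, -0.3, 0, -1], [0, 0, -0.3, 0, -1], [0, 0, 0, 0, -1], [0, 0, 0, 0, -1]]])

```text
clock: 9.88
eef_pos: [0.5174, 0.1931, 0.2941]
tool_rot: [0.131, 0.991, -0.001, -0.002]
ft_force: [0.6, 0.3, 0.1]
grip_width: 0.0226
grasp_force: 58.7
```

Run:
```python
from h import *
o=get_obs(); print(o['clock'],o['eef_pos'].round(4),o['grip_width'],o['ft_force'].round(1)); M=Ro.from_quat(o['tool_rot']).as_matrix();print(M[:,1])
p,d,K,e,R=cam("side"); np.savez("side5.npz",p=p,d=d,K=K,e=e,R=R); a=cv2.resize(p[120:260,240:340],None,fx=4,fy=4,interpolation=2); cv2.imwrite("pics/s5.png",a)
R=Ro.from_quat(R).as_matrix(); X=pts(d,K,e,R)
for v in range(170,212,4):
    q=X[v,275:300]; k=(abs(q[:,1]-.192)<.03)&(q[:,2]>.118); print(v,k.sum(),q[k].mean(0).round(4) if k.any() else '')
```

```text
9.8833 [0.5174 0.1931 0.2941] 0.02255241374988006 [0.6 0.3 0.1]
[ 0.25886572  0.96591042 -0.00236826]
170 9 [0.5137 0.202  0.2565]
174 4 [0.5125 0.2018 0.2468]
178 3 [0.5167 0.1962 0.2342]
182 2 [0.516  0.2001 0.2257]
186 2 [0.5168 0.1985 0.2149]
190 3 [0.5187 0.1973 0.2039]
194 3 [0.5198 0.1952 0.1926]
198 3 [0.5188 0.1971 0.1832]
202 2 [0.5188 0.1998 0.174 ]
206 2 [0.5209 0.1956 0.1613]
210 2 [0.5214 0.1948 0.1502]
```

View pics/s5.png

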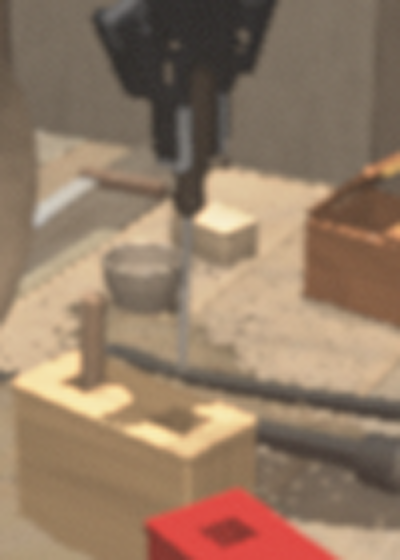

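Side view: the tip is at crop (184,375), in line with the screwdriver hole at crop (170,415) below it, and the dowel is standing. I'm already within about 2 mm of the original grasp xy, so I lower here.

Request:
apply_moves(targets=[[[0.02, -0.01, -0.4, 0, -1], [0, 0, -0.5, 0, -1], [0, 0, -0.5, 0, -1], [0, 0, -0.5, 0, -1], [0, 0, -0.5, 0, -1], [0, 0, -0.4, 0, -1], [0, 0, -0.2, 0, -1], [0, 0, 0, 0, -1]]])

```text
clock: 10.6
eef_pos: [0.5184, 0.1923, 0.1741]
tool_rot: [0.131, 0.991, -0.001, -0.001]
ft_force: [-0.2, -0.3, -0.3]
grip_width: 0.0226
grasp_force: 58.7
```

Request:
apply_moves(targets=[[[0, 0, -0.1, 0, -1], [0, 0, -0.1, 0, -1], [0, 0, -0.1, 0, -1], [0, 0, 0, 0, -1]]])

```text
clock: 10.93
eef_pos: [0.5193, 0.1932, 0.1634]
tool_rot: [0.13, 0.991, 0.0, 0.0]
ft_force: [0.2, 0.8, -0.6]
grip_width: 0.0229
grasp_force: 58.7
```

Request:
apply_moves(targets=[[[-0.02, -0.02, -0.1, 0, -1], [-0.01, -0.02, -0.1, 0, -1], [0, 0, -0.08, 0, -1], [0, 0, 0, 0, -1]]])

```text
clock: 11.27
eef_pos: [0.5176, 0.1913, 0.1514]
tool_rot: [0.13, 0.991, -0.0, -0.001]
ft_force: [-0.2, 0.6, -1.4]
grip_width: 0.0225
grasp_force: 58.7
```

Tip is about 3 mm above the bench with no contact force. I release it.

Request:
apply_moves(targets=[[[0, 0, -0.05, 0, -1], [0, 0, 0, 0, -0.3], [0, 0, 0, 0, 0], [0, 0, 0, 0, 0.4], [0, 0, 0, 0, 1], [0, 0, 0, 0, 1], [0, 0, 0, 0, 1], [0, 0, 0, 0, 1]]])

```text
clock: 11.93
eef_pos: [0.5182, 0.1916, 0.1504]
tool_rot: [0.13, 0.991, 0.0, 0.0]
ft_force: [-0.4, -0.2, -0.9]
grip_width: 0.0853
grasp_force: 0.0
```

Request:
apply_moves(targets=[[[0, 0, 0, 0, 1], [0, 0, 0.2, 0, 1], [0, 0, 0.4, 0, 1], [0, 0, 0.6, 0, 1], [0, 0, 0.8, 0, 1], [0, 0, 0.8, 0, 1], [0, 0, 0.6, 0, 1], [0, 0, 0.4, 0, 1]]])

```text
clock: 12.6
eef_pos: [0.5189, 0.1918, 0.3065]
tool_rot: [0.13, 0.991, 0.001, 0.002]
ft_force: [0.5, 0.5, -0.1]
grip_width: 0.0854
grasp_force: 0.0
```

Request:
apply_moves(targets=[[[-0.6, 0, 0.2, 0, 1], [-0.8, 0, 0, 0, 1], [-0.8, 0, 0, 0, 1], [-0.6, 0, 0, 0, 1], [0, 0, 0, 0, 1], [0, 0, 0, 0, 1]]])

```text
clock: 13.1
eef_pos: [0.4055, 0.1917, 0.3116]
tool_rot: [0.13, 0.992, 0.001, 0.001]
ft_force: [0.8, -0.2, 0.0]
grip_width: 0.0854
grasp_force: 0.0
```

Run:
```python
from h import *
o=get_obs(); print(o['clock'],o['eef_pos'].round(4),o['grip_width'],o['ft_force'].round(1))
p,_,_,_,_=cam("side"); cv2.imwrite("pics/s6.png",cv2.resize(p[110:290,220:400],None,fx=3,fy=3,interpolation=2))
```

```text
13.1 [0.4055 0.1917 0.3116] 0.08537802929405361 [ 0.8 -0.2  0. ]
```

View pics/s6.png

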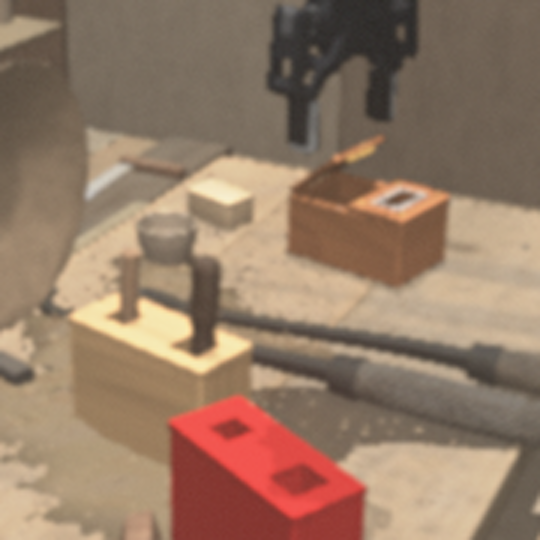

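Side view: the driver stands in its hole at crop (205,305), the dowel stands at (130,288), the lid is open at (345,160), and the gripper is clear of everything. I'm handing the job in.

```bash
python3 -c "
from workcell import order; print(order.job_done())"
```

```text
the job is handed in; nothing more can be done
None
```

The screwdriver pressed the latch tab down to its stop and the lid opened. The driver is back upright in its own hole with the gripper clear, the dowel is still standing, and I handed the job in at about 13 s; no verdict came back.

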